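Dip the oil of the isolated lift power pack

TASK

Both hydraulic power packs of the packing lifts stand with their filler caps off; check the oil of the one that has been isolated, which is the one whose switch handle stands across its switch box, and keep the rod out of the live one. Take the dip rod from its drip tray, slide it down that pack's filler neck until the collar stops against the mouth, draw it right out again, and finish still holding it in the gripper, level and still, with the whole rod at least 20 cm above the bench so that the tip can be read. Leave the switches, caps, bottle and label roll as they are.

Things in the scene. Friction and masses are not known exactly. Their poses are not given: they have to be found in the camera images.
- rod_handle (a point): Middle of the dip rod's black handle, 80 mm long, 18 x 18 mm, flat sides. x axis along the rod from tip to handle. Next come a stop collar (36 mm across, 6 mm thick) and a steel rod 8 mm thick, 115 mm long. 0.1 kg, centre of mass 60 mm from here towards the tip. At the start it lies level, 50 mm above the bench, on the drip tray, handle away from the robot, tip towards it.
- rod_collar (a point): Centre of the collar's stop face (the face towards the tip), 46 mm from the middle of the handle on the rod's axis; x axis as rod_handle.
- rod_tip (a point): The rounded free end of the 8 mm rod, 161 mm from the middle of the handle, 115 mm from the collar's stop face; x axis as rod_handle.
- drip_tray: Steel drip tray, fixed, 215 x 60 mm, rim 12 mm high; origin under its centre, x axis along its length. Two upright sheets, 50 mm wide and 57 mm high, 81 mm either side of the centre, carry the rod in notches open at the top: one near its tip, one near the handle's outer end. 30 mm of handle either side of its middle is free, with 38 mm of room below. The rod lifts straight up.
- pack_a: Left hydraulic power pack, fixed; origin on the bench under the middle of its box tank, 160 (x) x 150 mm, top 149 mm high, a breather on it 169 mm. To the left follow a manifold (valve coil 176 mm high, 97 mm from the tank's middle) and a lying motor (155 mm high), ending 270 mm from the tank's middle. The neck's mouth is 135 mm along x, away from the robot.
- pack_b: Right hydraulic power pack, fixed; origin on the bench under the middle of its box tank, 160 (x) x 150 mm, top 149 mm high, a breather on it 169 mm. To the right follow a manifold (valve coil 176 mm high, 97 mm from the tank's middle) and a lying motor (155 mm high), ending 270 mm from the tank's middle. The neck's mouth is 135 mm along x, away from the robot.
- neck_a: Filler neck of the left pack: straight steel tube leaning 45 deg, on the far side of the pack's tank, pointing away from the robot and up. Origin: centre of its open mouth, 140 mm above the bench; z axis along the tube out of the mouth, y level. Bore 18 mm, open 125 mm deep; flat rim 44 mm, tube 28 mm outside.
- neck_b: Filler neck of the right pack: straight steel tube leaning 45 deg, on the far side of the pack's tank, pointing away from the robot and up. Origin: centre of its open mouth, 140 mm above the bench; z axis along the tube out of the mouth, y level. Bore 18 mm, open 125 mm deep; flat rim 44 mm, tube 28 mm outside.
- switch_box_1: Grey switch box with a white lid, 120 x 75 mm and 66 mm high, fixed on the bench; origin under its centre, x axis along its length. It belongs to the power pack whose filler neck is nearest, about 150 mm away. On its lid sits the black bar handle of joint switch_1 (70 mm long, top 95 mm above the bench).
- switch_box_2: Grey switch box with a white lid, 120 x 75 mm and 66 mm high, fixed on the bench; origin under its centre, x axis along its length. It belongs to the power pack whose filler neck is nearest, about 150 mm away. On its lid sits the black bar handle of joint switch_2 (70 mm long, top 95 mm above the bench).
- switch_1 (a joint): Turn of the bar handle on switch_box_1: about 0 = handle in line with the length of the box, pack live (on); about 1.57 = handle across the box, pack isolated (off). Stays where it is.
- switch_2 (a joint): Turn of the bar handle on switch_box_2: about 0 = handle in line with the length of the box, pack live (on); about 1.57 = handle across the box, pack isolated (off). Stays where it is.
- cap_a: Loose black filler cap, 48 mm diameter, 32 mm high, lying on the bench; origin under its centre. Leave alone.
- cap_b: The other loose black filler cap, the same. Leave alone.
- oil_bottle: White oil bottle, 72 mm diameter, 170 mm high, standing on the bench; origin under its centre. Leave alone.
- label_roll: Roll of paper labels, 90 mm diameter, 60 mm high, standing on its end; origin under its centre. Leave alone.

How it is judged:
By the outcome, as a careful person would: the job done as asked, in the order asked, and still so for the second after the job is handed in, while the arm keeps its last pose, push and grip.
It also fails if it takes over 58 s, if anything falls off the work surface, if the arm or the gripper's body presses on something with over 40 N, if the wrist force passes 120 N, or if a joint passes its speed limit or range.

ROBOT

A 7-joint arm with a two-finger parallel gripper is mounted at the origin on the work surface. World frame = base frame: x ahead of the robot, y to its left, z up, the work surface at z = 0. Lengths are in m, angles in rad, forces in N, time in s.
With the tool pointing down it reaches from about 0.425 to 1.025 m from the base axis. Payload 9.4 kg.
Tool frame: the origin (TCP) lies on the centre line of the jaws, within the pads' length; the fingertips stand 19 mm ahead of it and the grasp point (between the pads) is the TCP; z points along the fingers, y is the line along which they close (so a half turn about z gives the same grasp; the last joint's range is limited). The gripper opens to 85 mm and grips with 20 to 120 N. Pads are 22 mm wide; open, the fingers measure 114 mm over their backs; the gripper's body (76 mm by 85 mm) begins 54 mm behind the grasp point. The pads swing forward as they close: fully open they stand 13 mm farther back than shut.
Start: joints at [1.207, 0.599, -0.003, 1.599, 0.002, 0.943, -0.08], TCP at [0.205, -0.695, 0.25] pointing down, gripper open.
Joint ranges: [-2.57, 2.57], [-0.35, 1.97], [-1.29, 1.29], [0.11, 2.56], [-1.05, 4.19], [0.11, 1.86], [-2.63, 2.63]. Speed limits (rad/s): [2.22, 2.22, 3.01, 3.01, 3.14, 3.14, 3.14].

INTERFACE

Orientations are given as a 3x3 rotation matrix whose columns are the frame's x, y, z axes.
In Python, from bench import manip gives the robot as it stands.
- The arm moves only by the tool jog_arm, never from a script. Its argument "commands" is a list of rows, each a list of 3 entries, a list of its own where there are three numbers: the gripper command: -1 is fully open, 1 is shut, values between are in proportion, then the shift along the tool's x, y, z in mm, then the turn, a rotation vector about the tool's x, y, z in rad. A call has 1 to 12 rows; each row shifts and turns the commanded pose from where the row before left it, along the tool's axes as they then stand; what a row does not reach is not made up. A row lasts 1/10 s, in which the tool goes at most 50 mm and 8.59 degrees, less where a joint would pass 70% of its speed; a pose out of reach is approached as far as the arm can. A call is refused whole if a number of a shift passes 50 or a number of a turn 0.15, either way. A call with a gripper value outside its range is refused whole. The fingers move at their own pace and stop on an object; the grip force is fixed at half the most. Time passes only in rows, so rows that do not move let the fingers close. It gives the time, the measured TCP pose, the force, the opening and the grip force at its end, in the units of the state.
- manip.get_obs(): the state, without advancing time (a new reading comes with each control period).
- manip.grab_frame(name): name is "side" or "top" or "wrist"; returns a dict with "img" (384x512x3 uint8, red, green, blue), "fx", "fy", "cx", "cy" (pixels), "R" (3x3) and "t" (3): a world point X has camera coordinates R X + t. Camera axes: x right, y down, z forward; pixel columns grow to the right and rows downward; lengths in m; the calibration is good to about 2 mm. The wrist camera is an equidistant fisheye: a pixel r from the principal point sees the ray r / f radians off the axis. A picture is of the moment at which its call begins. There is no depth.
- manip.hand_in(): hands the job in; it is judged then, once.
Trained networks look in a picture, given as the dict that the camera call returned (one of the last four; its "shot" number tells which), for a name from the list of things; names that differ only in an ending like _2 or _b are one class to them, and where a whole thing is asked for, a point or a joint stands for the part that bears it (a point fixed in the world has none). Each returns a list of dicts, best first, with "p" (0 to 1); they miss things now and then, are a little off and sometimes report something else, mostly with a low value. They report only what shows in the picture. A call takes as long as a camera call.
- manip.trace(picture, label): "mask" (384x512 bool, what is visible of it) and "extent" ([left, top, right, bottom] in pixels, round what is visible of it).
The state is a dict: "time_s": time; "qpos": joint angles; "joint_vel": joint speeds; "effort": joint torques, N m; "ee_pos": TCP position; "orientation": TCP orientation; "force": force on the tool from outside, world axes, zero at the start; "wrist_torque": the same for the moment, N m; "gripper_width": opening from 0.0 (shut) to 1.0 (fully open); "grip_force": force on a finger pad.
Only numpy, scipy, OpenCV 4.12 (cv2) and the standard library are available. Lean on these libraries where they do the work, as an engineer would, in place of code of your own. Each camera call takes 0.05 s, during which the arm holds its last target. There are 200 camera calls.

## Working session

There is one attempt and no reset: what is moved stays moved. The work goes in short steps, Python scripts to look and compute and a tool call to move; the robot and the scene stay as the last step left them, time stands still between calls to the robot, and variables do not carry over. Pictures are saved under pics/ and viewed, at most 10 in all, crops included, and the job is handed in when it is done.

Besides the shell and the picture viewer there is one more tool, called after "Emit:" as name([rows], argument=value, ...), one row to a line, values as JSON. jog_arm: Moves the arm, as the interface text tells. Its arguments: {"type":"object","properties":{"commands":{"type":"array","items":{"type":"array"}}},"required":["commands"]}

```bash
mkdir -p pics; ls; cat > h.py <<'E'
import numpy as np, cv2, pickle
from bench import manip
def snap(n):
    f=manip.grab_frame(n); return f
def save(f,p,s=1.5): cv2.imwrite('pics/'+p,cv2.resize(f['img'][:,:,::-1],None,fx=s,fy=s,interpolation=cv2.INTER_CUBIC))
def ray(f,u,v):
    R=np.array(f['R']);t=np.array(f['t'])
    d=R.T@np.array([(u-f['cx'])/f['fx'],(v-f['cy'])/f['fy'],1]); return -R.T@t,d
def onz(f,u,v,z):
    c,d=ray(f,u,v); return c+d*(z-c[2])/d[2]
def proj(f,X):
    c=np.array(f['R'])@np.array(X,float)+f['t']; return np.array([f['fx']*c[0]/c[2]+f['cx'],f['fy']*c[1]/c[2]+f['cy']])
E
python3 - <<'E'
from h import *
for n in ('top','side'):
    f=snap(n); save(f,n+'0.png'); pickle.dump(f,open(n+'0.pkl','wb'))
    print(n,f['fx'],f['cx'],f['cy'],np.round(f['R'],3).tolist(),np.round(-np.array(f['R']).T@f['t'],3))
    for l in ('rod_handle','drip_tray','neck_a','pack_a','switch_box_1','switch_1'):
        for r in manip.trace(f,l)[:3]:
            ys,xs=np.nonzero(r['mask']); print(l,round(r['p'],2),np.round(r['extent']),xs.mean().round(1),ys.mean().round(1))
o=manip.get_obs(); print(o['time_s'],o['ee_pos'],np.round(o['orientation'],3).tolist(),o['qpos'])
E
```

```text
pics
top 414.12567625041174 253.85760938220744 189.71924918819363 [[0.026, -1.0, -0.012], [-0.998, -0.025, -0.056], [0.056, 0.013, -0.998]] [0.486 0.012 1.192]
rod_handle 0.61 [259. 132. 266. 206.] 262.5 157.8
rod_handle 0.28 [327. 187. 347. 212.] 336.7 199.2
drip_tray 0.64 [247. 133. 274. 208.] 261.5 168.4
drip_tray 0.62 [126. 150. 162. 202.] 142.7 174.0
neck_a 0.76 [328. 188. 349. 213.] 336.9 198.6
neck_a 0.53 [180. 172. 198. 202.] 190.2 187.7
pack_a 0.94 [299. 186. 441. 280.] 363.3 242.7
pack_a 0.57 [ 82. 175. 221. 268.] 156.3 225.0
switch_box_1 0.97 [363. 172. 402. 227.] 382.8 195.5
switch_box_1 0.28 [205. 122. 218. 140.] 212.0 129.5
switch_box_1 0.23 [256. 134. 270. 205.] 261.9 161.9
switch_1 0.73 [377. 187. 404. 204.] 387.4 194.4
switch_1 0.7 [248. 132. 274. 206.] 261.2 169.3
switch_1 0.6 [134. 160. 146. 185.] 139.1 172.1
side 498.042537477687 245.93107506272221 195.64137316783516 [[-0.778, -0.628, 0.008], [-0.475, 0.58, -0.661], [0.411, -0.518, -0.75]] [0.071 0.655 1.058]
rod_handle 0.73 [208. 187. 267. 229.] 229.2 202.4
rod_handle 0.67 [304. 133. 350. 167.] 322.6 147.9
drip_tray 0.61 [307. 136. 349. 165.] 323.1 147.6
neck_a 0.7 [294. 152. 316. 174.] 306.5 160.6
neck_a 0.56 [193. 236. 217. 261.] 205.4 248.0
neck_a 0.43 [200. 185. 269. 242.] 236.6 220.0
pack_a 0.62 [295. 126. 418. 244.] 353.5 181.2
pack_a 0.55 [122. 236. 292. 383.] 214.3 315.6
pack_a 0.49 [265.  86. 292. 142.] 277.9 117.7
switch_box_1 0.94 [126. 273. 184. 333.] 151.6 302.2
switch_box_1 0.91 [306. 134. 348. 164.] 323.5 147.1
switch_1 0.74 [141. 280. 157. 306.] 149.9 293.9
switch_1 0.69 [102. 247. 145. 293.] 123.1 268.6
switch_1 0.66 [318. 136. 338. 154.] 328.9 143.4
0.7 [ 0.20511368 -0.69537902  0.2503268 ] [[0.959, 0.283, 0.0], [0.283, -0.959, -0.0], [-0.0, 0.0, -1.0]] [ 1.20727832  0.59922584 -0.00251472  1.59940369  0.00176856  0.94289924
 -0.07980599]
```

View pics/top0.png

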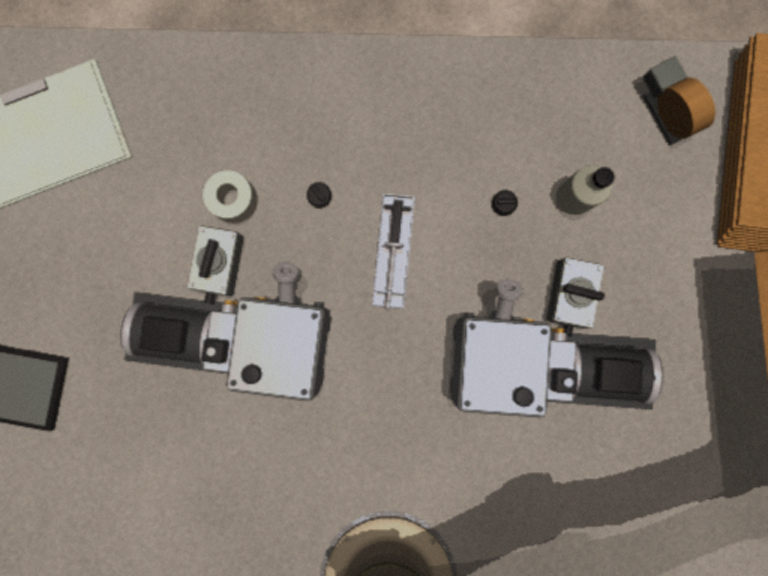

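View pics/side0.png

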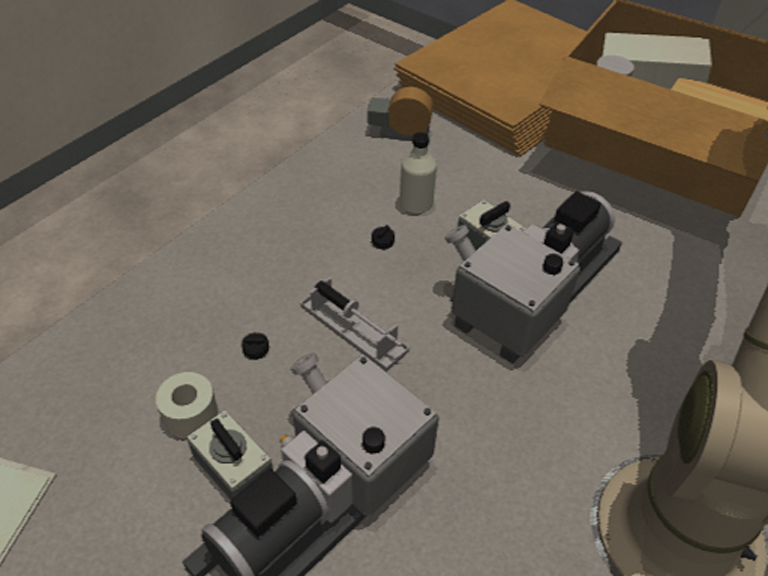

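```bash
python3 - <<'E'
from h import *
T=pickle.load(open('top0.pkl','rb'));S=pickle.load(open('side0.pkl','rb'))
g=lambda f,u,v,z:np.round(onz(f,u/1.5,v/1.5,z),4)
print('handle out',g(T,399,201,.05),g(S,319,285,.05));print('collar',g(T,393.5,245,.05),g(S,349,306,.05))
print('tip sheet',g(T,389,300,.05)); 
print('mouth b',g(T,510,288,.14),g(S,457,235,.14))
print('mouth a',g(T,287,270,.14),g(S,304,364,.14))
c=[(464,318),(550,323),(547,413),(461,410)]
for u,v in c: print('tank b',g(T,u,v,.149))
for u,v in [(566,261),(603,265),(593,326),(553,321)]: print('box2',g(T,u,v,.066))
o=manip.get_obs();R=np.array(o['orientation']);print(np.degrees(np.arctan2(R[1,0],R[0,0])))
E
```

```text
handle out [ 0.7062 -0.0029  0.05  ] [ 7.061e-01 -2.000e-04  5.000e-02]
collar [0.624  0.0053 0.05  ] [0.6318 0.0037 0.05  ]
tip sheet [0.5222 0.0111 0.05  ]
mouth b [ 0.5449 -0.1929  0.14  ] [ 0.54   -0.1846  0.14  ]
mouth a [0.5659 0.1858 0.14  ] [0.5605 0.1932 0.14  ]
tank b [ 0.4922 -0.1151  0.149 ]
tank b [ 0.4875 -0.2586  0.149 ]
tank b [ 0.3386 -0.2553  0.149 ]
tank b [ 0.3396 -0.1129  0.149 ]
box2 [ 0.6006 -0.3079  0.066 ]
box2 [ 0.595  -0.3747  0.066 ]
box2 [ 0.4843 -0.3574  0.066 ]
box2 [ 0.4914 -0.2855  0.066 ]
16.434001813567647
```

Emit:
jog_arm([
  [-1,[32,-27,0],[0,0,0]],
  [-1,[32,-27,0],[0,0,0]],
  [-1,[32,-27,0],[0,0,0]],
  [-1,[32,-27,0],[0,0,0]],
  [-1,[32,-27,0],[0,0,0]],
  [-1,[32,-27,0],[0,0,0]],
  [-1,[32,-27,0],[0,0,0]],
  [-1,[32,-27,0],[0,0,0]],
  [-1,[32,-27,0],[0,0,0]],
  [-1,[32,-27,0],[0,0,0]],
])

```text
time_s: 1.7
ee_pos: [0.4365, -0.3445, 0.2506]
orientation: [[0.959, 0.283, 0.001], [0.283, -0.959, -0.0], [0.0, 0.001, -1.0]]
force: [-0.1, -0.9, 0.5]
gripper_width: 0.999
grip_force: 0.0
```

Emit:
jog_arm([
  [-1,[32,-27,0],[0,0,0]],
  [-1,[32,-27,0],[0,0,0]],
  [-1,[32,-27,0],[0,0,0]],
  [-1,[32,-27,0],[0,0,0]],
  [-1,[32,-27,0],[0,0,0]],
  [-1,[32,-27,0],[0,0,0]],
  [-1,[32,-27,0],[0,0,0]],
  [-1,[32,-26,0],[0,0,0.121]],
  [-1,[0,0,0],[0,0,0.121]],
  [-1,[0,0,0],[0,0,0.121]],
  [-1,[0,0,0],[0,0,0]],
])

```text
time_s: 2.8
ee_pos: [0.6205, -0.0667, 0.2502]
orientation: [[0.997, -0.077, -0.0], [-0.077, -0.997, -0.0], [-0.0, 0.0, -1.0]]
force: [0.4, -0.7, 1.2]
gripper_width: 0.994
grip_force: 0.0
```

```bash
cat >> h.py <<'E'
def fray(f,u,v):
    R=np.array(f['R']);t=np.array(f['t']); a=np.array([u-f['cx'],v-f['cy']]);r=np.hypot(*a);th=r/f['fx']
    d=np.array([*(a/r*np.sin(th)),np.cos(th)]); return -R.T@t,R.T@d
def fonz(f,u,v,z):
    c,d=fray(f,u,v); return c+d*(z-c[2])/d[2]
def fproj(f,X):
    c=np.array(f['R'])@np.array(X,float)+f['t'];r=np.hypot(c[0],c[1]);th=np.arctan2(r,c[2]); return np.array([f['cx'],f['cy']])+f['fx']*th*c[:2]/r
E
python3 - <<'E'
from h import *
f=snap('wrist');pickle.dump(f,open('w1.pkl','wb'));save(f,'w1.png')
print(f['fx'],f['cx'],f['cy'],np.round(-np.array(f['R']).T@f['t'],3))
print(fproj(f,[.666,0,.05])*1.5,fproj(f,[.543,-.189,.14])*1.5)
for l in ('rod_handle','neck_b'):
    for r in manip.trace(f,l)[:2]: print(l,r['p'],r['extent'])
E
```

```text
297.3186396354542 254.94698515187787 191.88554869057742 [ 0.705 -0.074  0.373]
[285.98820293 200.91143781] [575.16151605 390.32809819]
rod_handle 0.71 [177.1, 96.7, 205.3, 258.5]
neck_b 0.86 [20.7, 239.1, 89.3, 275.7]
neck_b 0.6 [354.6, 235.6, 406.2, 278.6]
```

View pics/w1.png

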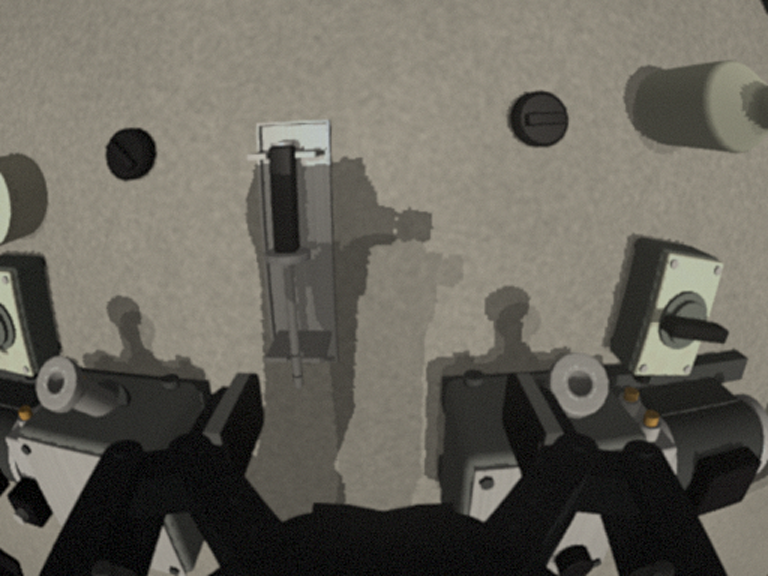

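```bash
python3 - <<'E'
from h import *
f=pickle.load(open('w1.pkl','rb'))
g=lambda u,v,z:np.round(fonz(f,u/1.5,v/1.5,z),4)
a=g(283,147,.054);b=g(286.5,250,.054);t=g(297,383,.05);print(a,b,t,np.degrees(np.arctan2((a-t)[1],(a-t)[0])),np.linalg.norm((a-t)[:2]))
u=(a-t)/np.linalg.norm(a-t);print('mid',a-.04*u,t+.161*u)
print('mouth',g(579,385,.14))
c0,d0=fray(f,579/1.5,385/1.5)
T=pickle.load(open('top0.pkl','rb'));S=pickle.load(open('side0.pkl','rb'))
L=[(c0,d0),ray(T,340,192),ray(S,457/1.5,235/1.5)]
A=0;B=0
for c,d in L:
    d=d/np.linalg.norm(d);P=np.eye(3)-np.outer(d,d);A=A+P;B=B+P@c
print('tri',np.linalg.solve(A,B))
o=manip.get_obs();R=np.array(o['orientation']);print(o['ee_pos'],np.degrees(np.arctan2(R[1,0],R[0,0])))
for p in ([.543,-.189,.14],): print(proj(T,p)*1.5,proj(S,p)*1.5,fproj(f,p)*1.5)
E
```

```text
[ 0.7059 -0.0031  0.054 ] [0.6297 0.0035 0.054 ] [0.5129 0.0136 0.05  ] -4.945399887728012 0.19372116559632813
mid [6.66057400e-01 3.47520268e-04 5.31742466e-02] [ 6.73266463e-01 -2.76269079e-04  5.33236573e-02]
mouth [ 0.5468 -0.1913  0.14  ]
tri [ 0.54411249 -0.19345465  0.13321257]
[ 0.62027386 -0.06742192  0.25033938] -4.194068422093265
[507.66158621 289.05093162] [456.99964179 232.88252467] [575.16151605 390.32809819]
```

Emit:
jog_arm([
  [-1,[20,-35,0],[0,0,0.009]],
  [-1,[21,-36,0],[0,0,0]],
  [-1,[0,0,43],[0,0,0]],
  [-1,[0,0,43],[0,0,0]],
  [-1,[0,0,44],[0,0,0]],
  [-1,[0,0,0],[0,0,0]],
])

```text
time_s: 3.55
ee_pos: [0.6635, -0.0002, 0.1149]
orientation: [[0.996, -0.083, -0.009], [-0.083, -0.997, -0.0], [-0.009, 0.001, -1.0]]
force: [-0.5, -0.1, 0.0]
gripper_width: 1.002
grip_force: 0.0
```

```bash
python3 - <<'E'
from h import *
f=snap('wrist');pickle.dump(f,open('w2.pkl','wb'));save(f,'w2.png')
print(fproj(f,[.667,0,.059])*1.5)
E
```

```text
[379.38456115 327.84620992]
```

View pics/w2.png

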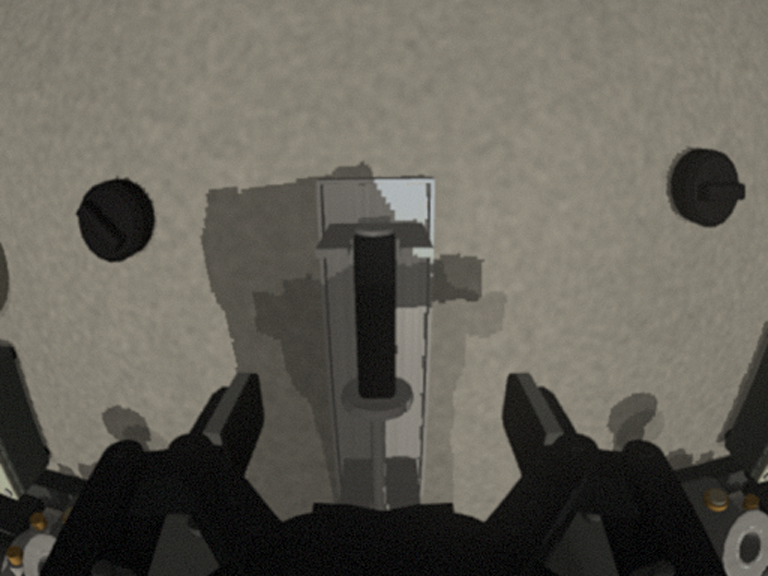

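```bash
python3 - <<'E'
from h import *
f=pickle.load(open('w2.pkl','rb'))
g=lambda u,v,z:np.round(fonz(f,u/1.5,v/1.5,z),4)
a=g(375,235,.059);b=g(377.5,397,.059);t=g(380,500,.05);print(a,b,t,(a+b)/2,np.degrees(np.arctan2((a-b)[1],(a-b)[0])),np.linalg.norm(a-b))
o=manip.get_obs();print(o['ee_pos'],np.round(o['orientation'],4).tolist())
E
```

```text
[ 0.7085 -0.0018  0.059 ] [0.6309 0.004  0.059 ] [0.5499 0.0098 0.05  ] [0.6697 0.0011 0.059 ] -4.274468692884232 0.07781645070292013
[ 6.65315416e-01 -2.60805179e-04  1.18145078e-01] [[0.9964, -0.084, -0.0054], [-0.084, -0.9965, -0.0001], [-0.0054, 0.0006, -1.0]]
```

Emit:
jog_arm([
  [-1,[2,-1,23],[0,0,0]],
  [-1,[0,0,23],[0,0,0]],
  [-1,[0,0,22],[0,0,0]],
  [-1,[0,0,0],[0,0,0]],
  [-1,[0,0,0],[0,0,0]],
])

```text
time_s: 4.1
ee_pos: [0.6702, 0.0007, 0.0545]
orientation: [[0.996, -0.085, 0.002], [-0.085, -0.996, 0.0], [0.002, -0.0, -1.0]]
force: [0.3, -0.4, 0.1]
gripper_width: 1.0
grip_force: 0.0
```

Emit:
jog_arm([
  [-1,[0,0,4],[0,0,0]],
  [1,[0,0,0],[0,0,0]],
  [1,[0,0,0],[0,0,0]],
  [1,[0,0,0],[0,0,0]],
  [1,[0,0,0],[0,0,0]],
  [1,[0,0,0],[0,0,0]],
  [1,[0,0,0],[0,0,0]],
  [1,[0,0,0],[0,0,0]],
  [1,[0,0,0],[0,0,0]],
])

```text
time_s: 5.0
ee_pos: [0.6691, 0.0011, 0.0485]
orientation: [[0.996, -0.085, 0.0], [-0.085, -0.996, 0.0], [0.0, -0.0, -1.0]]
force: [-1.3, -0.4, 4.9]
gripper_width: 0.202
grip_force: 58.6
```

Emit:
jog_arm([
  [1,[0,0,-15],[0,0,0]],
  [1,[0,0,-30],[0,0,0]],
  [1,[0,0,-40],[0,0,0]],
  [1,[0,0,-45],[0,0,0]],
  [1,[0,0,-45],[0,0,0]],
  [1,[0,0,-45],[0,0,0]],
  [1,[0,0,-40],[0,0,0]],
  [1,[0,0,-30],[0,0,0]],
  [1,[0,0,0],[0,0,0]],
])

```text
time_s: 5.9
ee_pos: [0.6705, 0.0008, 0.3441]
orientation: [[0.996, -0.085, 0.008], [-0.085, -0.996, 0.001], [0.008, -0.001, -1.0]]
force: [0.8, -0.3, -0.7]
gripper_width: 0.201
grip_force: 58.6
```

Emit:
jog_arm([
  [1,[0,0,0],[0,0.06,0]],
  [1,[0,0,0],[0,0.125,0]],
  [1,[0,0,0],[0,0.125,0]],
  [1,[0,0,0],[0,0.125,0]],
  [1,[0,0,0],[0,0.125,0]],
  [1,[0,0,0],[0,0.125,0]],
  [1,[0,0,0],[0,0.1,0]],
  [1,[0,0,0],[0,0,0]],
  [1,[0,0,0],[0,0,0]],
])

```text
time_s: 6.8
ee_pos: [0.6726, -0.009, 0.3438]
orientation: [[0.792, -0.107, 0.601], [-0.069, -0.994, -0.086], [0.606, 0.027, -0.795]]
force: [0.6, 0.3, -0.7]
gripper_width: 0.198
grip_force: 58.6
```

```bash
python3 - <<'E'
from h import *
o=manip.get_obs();print(np.round(o['qpos'],3),np.round(o['joint_vel'],3),o['ee_pos'],np.round(o['orientation'],3).tolist())
E
```

```text
[-0.35   0.281  0.253  2.107  0.626  0.161 -2.387] [ 0.014  0.005 -0.011 -0.015 -0.019  0.001  0.009] [ 0.67260977 -0.0089888   0.3438011 ] [[0.792, -0.107, 0.601], [-0.069, -0.994, -0.086], [0.606, 0.027, -0.795]]
```

```bash
cat >> h.py <<'E'
def rec():
    import json
    o=manip.get_obs(); open('fk.jsonl','a').write(json.dumps([list(map(float,o['qpos'])),list(map(float,o['ee_pos'])),np.array(o['orientation']).tolist()])+'\n')
    print(o['time_s'],np.round(o['qpos'],3),np.round(o['ee_pos'],4),np.round(o['orientation'],3).tolist())
E
python3 -c "
from h import *
rec()"
```

```text
6.8 [-0.35   0.281  0.253  2.107  0.626  0.161 -2.387] [ 0.6726 -0.009   0.3438] [[0.792, -0.107, 0.601], [-0.069, -0.994, -0.086], [0.606, 0.027, -0.795]]
```

Emit:
jog_arm([
  [1,[0,0,0],[-0.12,0,0]],
  [1,[0,0,0],[-0.12,0,0]],
  [1,[0,0,0],[-0.12,0,0]],
  [1,[0,0,0],[-0.12,0,0]],
  [1,[0,0,0],[0,0,0]],
])

```text
time_s: 7.3
ee_pos: [0.675, -0.0027, 0.3354]
orientation: [[0.802, -0.305, 0.514], [-0.062, -0.897, -0.437], [0.594, 0.319, -0.738]]
force: [0.2, 1.3, -1.7]
gripper_width: 0.198
grip_force: 58.8
```

```bash
python3 -c "
from h import *
rec()"
```

```text
7.3 [-0.96   0.49   0.885  2.067  0.648  0.337 -2.584] [ 0.675  -0.0027  0.3354] [[0.802, -0.305, 0.514], [-0.062, -0.897, -0.437], [0.594, 0.319, -0.738]]
```

Emit:
jog_arm([
  [1,[0,0,0],[0,-0.12,0]],
  [1,[0,0,0],[0.12,-0.12,0]],
  [1,[0,0,0],[0.12,-0.12,0]],
  [1,[0,0,0],[0.12,0,0]],
  [1,[0,0,0],[0.12,0,0]],
  [1,[0,0,0],[0.14,0,0]],
  [1,[0,0,0],[0.14,0,0]],
  [1,[0,0,0],[0.14,0,0]],
  [1,[0,0,0],[0,0,0]],
])

```text
time_s: 8.2
ee_pos: [0.6724, -0.0198, 0.3318]
orientation: [[0.92, -0.063, 0.387], [-0.193, -0.931, 0.309], [0.341, -0.359, -0.869]]
force: [-0.3, -1.6, -2.4]
gripper_width: 0.202
grip_force: 58.9
```

```bash
python3 -c "
from h import *
rec()"
```

```text
8.2 [ 0.281  0.371 -0.24   1.913 -0.521  0.537 -1.227] [ 0.6724 -0.0198  0.3318] [[0.92, -0.063, 0.387], [-0.193, -0.931, 0.309], [0.341, -0.359, -0.869]]
```

```bash
cat > fk.py <<'E'
import numpy as np, json, itertools
from scipy.spatial.transform import Rotation as Ro
from scipy.optimize import least_squares
D=[json.loads(l) for l in open('fk.jsonl')]
D.append([[1.20727832,.59922584,-.00251472,1.59940369,.00176856,.94289924,-.07980599],[.20511368,-.69537902,.2503268],[[.959,.283,0],[.283,-.959,0],[0,0,-1]]])
def rots(q,s,o):
    R=Ro.from_rotvec([0,0,o]);L=[R]
    for i in range(7):
        v=np.zeros(3);v[2 if i%2==0 else 1]=s[i]*q[i];R=R*Ro.from_rotvec(v);L.append(R)
    return L
def fit():
    best=None
    for s in itertools.product([1,-1],repeat=7):
        if s[1]<0: continue
        def res(p): return np.concatenate([(rots(q,s,p[0])[-1]*Ro.from_rotvec(p[1:4])*Ro.from_matrix(R).inv()).as_rotvec() for q,_,R in D])
        for a in (0,3.1):
          for b in (0,1.57,3.1):
            r=least_squares(res,[a,0,0,b],max_nfev=40)
            if best is None or r.cost<best[0]: best=(r.cost,s,r.x)
    return best
if __name__=='__main__':
    c,s,x=fit();print(c,s,x)
    A=[];B=[]
    for q,p,R in D:
        L=rots(q,s,x[0]); A.append(np.hstack([np.eye(3)[:,2:]]+[L[i].as_matrix() for i in (2,4)]+[L[7].as_matrix()]));B.append(p)
    A=np.vstack(A);B=np.hstack(B);sol=np.linalg.lstsq(A,B,rcond=1e-6);print(np.round(sol[0],4),np.round(A@sol[0]-B,4),sol[3])
E
python3 fk.py
```

```text
7.708301849497913e-09 (-1, 1, -1, 1, -1, 1, -1) [-1.31878744e-05  1.56564320e-05  1.86018806e-05  1.57075335e+00]
[ 2.829e-01 -1.000e-04 -3.000e-02  6.472e-01 -7.000e-04 -2.650e-02
  4.413e-01 -2.000e-04 -1.000e-04  3.084e-01] [ 0.     -0.0001 -0.     -0.0001  0.     -0.0001  0.      0.      0.0001
  0.      0.     -0.    ] [3.94247943 3.1534799  3.14467463 1.42916784 1.3357122  0.69859066
 0.47406445 0.24261987 0.14844968 0.05591422]
```

```bash
cat > ik.py <<'E'
import numpy as np
from scipy.spatial.transform import Rotation as Ro
from scipy.optimize import least_squares
S=[-1,1,-1,1,-1,1,-1]
lo=np.array([-2.57,-.35,-1.29,.11,-1.05,.11,-2.63]);hi=np.array([2.57,1.97,1.29,2.56,4.19,1.86,2.63])
Z=lambda a:np.array([[np.cos(a),-np.sin(a),0],[np.sin(a),np.cos(a),0],[0,0,1]])
Y=lambda a:np.array([[np.cos(a),0,np.sin(a)],[0,1,0],[-np.sin(a),0,np.cos(a)]])
def fk(q,full=False):
    R=np.eye(3);p=np.array([0,0,.2829]);P=[p]
    for i in range(7):
        R=R@(Z if i%2==0 else Y)(S[i]*q[i])
        if i==1: p=p+R@[0,0,0]
        if i==2-1: p=p+R@[-.0001,-.03,.6472];P.append(p)
        if i==3: p=p+R@[-.0007,-.0265,.4413];P.append(p)
    p=p+R@[-.0002,-.0001,.3084]
    return (p,R@Z(np.pi/2),P) if full else (p,R@Z(np.pi/2))
def ik(p,R,q0,m=.06):
    def f(q):
        a,B=fk(q);return np.concatenate([(a-p)*5,Ro.from_matrix(B@R.T).as_rotvec(),1e-4*(q-q0)])
    r=least_squares(f,np.clip(q0,lo+m+.001,hi-m-.001),bounds=(lo+m,hi-m),max_nfev=60)
    return r.x,np.linalg.norm(r.fun[:6])
yaw=np.radians(-1.8);M=np.array([.546,-.192,.14])
n=np.array([np.cos(yaw),np.sin(yaw),1])/np.sqrt(2)
def toolR(phi,sgn=1):
    x=sgn*n;y=np.cross([0,0,-1],x) ;y/=np.linalg.norm(y);z=np.cross(x,y)
    R=np.column_stack([x,y,z]); return R@Ro.from_rotvec([phi,0,0]).as_matrix()
if __name__=='__main__':
    q=np.array([ .281,.371,-.24,1.913,-.521,.537,-1.227]);print(fk(q))
    rng=np.random.default_rng(0)
    for sgn in (1,-1):
      for phi in np.radians(np.arange(-90,91,15)):
        R=toolR(phi,sgn);best=None
        for k in range(6):
            q,e=ik(M+n*.046,R,rng.uniform(lo,hi))
            if e>.004: continue
            Q=q;E=e
            for s in (.05,.1,.16,.2):
                Q2,e=ik(M+n*(.046+s),R,Q);E=max(E,e+ (1 if np.abs(Q2-Q).max()>.7 else 0));Q=Q2
            if best is None or E<best[0]: best=(E,q,Q)
        if best: print(sgn,round(np.degrees(phi)),round(best[0],3),np.round(best[1],2),np.round(best[2],2), 'z',np.round(R[:,2],2), 'elb',np.round(fk(best[1],True)[2][1],2))
E
time python3 ik.py
```

```text
(array([ 0.67243323, -0.01960479,  0.33186905]), array([[ 0.92023185, -0.0620904 ,  0.38641703],
       [-0.19271719, -0.93122765,  0.30931401],
       [ 0.3406368 , -0.3591098 , -0.86891123]]))
1 -90 0.259 [-0.59  1.12  0.47  2.04  1.12  1.2   2.56] [-0.16  0.91 -0.13  1.8   1.47  1.8   2.57] z [-0.03 -1.   -0.  ] elb [0.5  0.3  0.56]
1 -75 0.216 [-0.01  0.96 -0.43  2.15  1.47  1.74  2.38] [-0.56  0.85  0.52  1.99  1.48  1.08  2.57] z [ 0.15 -0.97 -0.18] elb [ 0.53 -0.02  0.65]
1 -60 0.112 [-0.64  0.93  0.56  2.33  1.71  0.77  2.18] [-0.86  1.05  1.23  2.07  1.55  0.21  2.57] z [ 0.33 -0.88 -0.35] elb [0.43 0.29 0.67]
1 -45 0.01 [-0.7   0.94  0.83  2.45  2.48  0.57  1.58] [-0.78  0.82  1.1   2.08  1.72  0.17  2.57] z [ 0.48 -0.72 -0.5 ] elb [0.42 0.31 0.67]
1 -30 0.0 [-0.21  0.66  0.22  2.5   2.48  0.83  1.9 ] [-0.42  0.5   0.55  2.11  1.97  0.34  2.57] z [ 0.6  -0.52 -0.61] elb [0.39 0.05 0.8 ]
1 -15 0.0 [ 0.67  0.68 -0.78  2.47  2.4   0.94  2.43] [ 0.12  0.41 -0.02  2.09  2.18  0.27  2.57] z [ 0.67 -0.28 -0.68] elb [ 0.3  -0.27  0.79]
1 0 0.0 [-0.31  0.96  1.18  2.49  4.11  1.32  
[... 1440 characters left out ...]
 [ 0.5   0.56 -0.78  2.05  1.78  0.97 -0.16] z [ 0.6  -0.52 -0.61] elb [ 0.38 -0.21  0.77]
-1 45 0.0 [-0.18  0.72 -0.03  2.42  1.95  1.07 -0.95] [-0.14  0.54  0.    2.03  1.62  0.9  -0.28] z [ 0.48 -0.72 -0.5 ] elb [0.43 0.05 0.77]
-1 60 0.0 [ 0.19  0.92 -0.69  2.28  1.66  1.74 -0.74] [ 0.26  0.75 -0.73  1.91  1.66  1.64 -0.22] z [ 0.33 -0.88 -0.35] elb [ 0.5  -0.13  0.67]
-1 75 0.0 [-0.4   0.94  0.14  2.17  1.4   1.28 -0.75] [-0.35  0.78  0.19  1.84  1.35  1.33 -0.25] z [ 0.15 -0.97 -0.18] elb [0.49 0.17 0.66]
-1 90 0.0 [-0.68  1.18  0.63  2.04  1.05  1.06 -0.52] [-0.62  1.02  0.7   1.73  1.05  1.21 -0.1 ] z [-0.03 -1.   -0.  ] elb [0.48 0.35 0.53]
real	1m12.183s
user	1m11.643s
sys	0m0.255s
```

```bash
cat > plan.py <<'E'
from h import *
from ik import *
def rows(p1,R1,N):
    o=manip.get_obs();p0=np.array(o['ee_pos']);R0=np.array(o['orientation'])
    w=Ro.from_matrix(R0.T@R1).as_rotvec();print('d',np.round((p1-p0)*1e3,1),'w',np.round(w,3),'q',np.round(o['qpos'],2),'F',np.round(o['force'],1))
    for k in range(N):
        A=R0@Ro.from_rotvec(w*k/N).as_matrix();print(np.round(A.T@(p1-p0)/N*1e3,1).tolist(),np.round(w/N,3).tolist())
    q,e=np.array(o['qpos']),0
    for k in range(1,N+1):
        q,e=ik(p0+(p1-p0)*k/N,R0@Ro.from_rotvec(w*k/N).as_matrix(),q,.02)
        if k%4==0: print('ik',np.round(q,2),round(e,4))
E
python3 - <<'E'
from plan import *
rows(M+n*.246,toolR(np.radians(48)),12)
E
```

```text
d [  47.4 -177.7  -17.8] w [ 0.533  0.274 -0.378] q [ 0.28  0.37 -0.24  1.91 -0.52  0.54 -1.23] F [-0.3 -1.6 -2.4]
[6.0, 14.1, -1.8] [0.044, 0.023, -0.032]
[5.6, 14.2, -2.3] [0.044, 0.023, -0.032]
[5.2, 14.2, -2.8] [0.044, 0.023, -0.032]
[4.8, 14.2, -3.3] [0.044, 0.023, -0.032]
[4.5, 14.2, -3.8] [0.044, 0.023, -0.032]
[4.1, 14.2, -4.3] [0.044, 0.023, -0.032]
[3.8, 14.1, -4.9] [0.044, 0.023, -0.032]
[3.4, 14.0, -5.4] [0.044, 0.023, -0.032]
[3.1, 13.8, -6.0] [0.044, 0.023, -0.032]
[2.8, 13.7, -6.5] [0.044, 0.023, -0.032]
[2.6, 13.4, -7.0] [0.044, 0.023, -0.032]
[2.3, 13.2, -7.6] [0.044, 0.023, -0.032]
ik [ 0.54  0.45 -0.36  1.9  -0.86  0.59 -0.63] 0.0
ik [ 0.75  0.58 -0.47  1.83 -0.99  0.73 -0.27] 0.0
ik [ 0.88  0.73 -0.53  1.7  -0.98  0.92 -0.06] 0.0
```

Emit:
jog_arm([
  [1,[6,14,-2],[0.044,0.023,-0.032]],
  [1,[6,14,-2],[0.044,0.023,-0.032]],
  [1,[5,14,-3],[0.044,0.023,-0.032]],
  [1,[5,14,-3],[0.044,0.023,-0.032]],
  [1,[4,14,-4],[0.044,0.023,-0.032]],
  [1,[4,14,-4],[0.044,0.023,-0.032]],
  [1,[4,14,-5],[0.044,0.023,-0.032]],
  [1,[3,14,-5],[0.044,0.023,-0.032]],
  [1,[3,14,-6],[0.044,0.023,-0.032]],
  [1,[3,14,-7],[0.044,0.023,-0.032]],
  [1,[3,14,-7],[0.044,0.023,-0.032]],
  [1,[2,13,-8],[0.044,0.023,-0.032]],
])

```text
time_s: 9.4
ee_pos: [0.7226, -0.1885, 0.3156]
orientation: [[0.703, 0.516, 0.489], [-0.006, -0.684, 0.729], [0.711, -0.516, -0.478]]
force: [-0.2, 0.3, -1.3]
gripper_width: 0.199
grip_force: 58.9
```

Emit:
jog_arm([
  [1,[0,0,0],[0,0,0]],
  [1,[0,0,0],[0,0,0]],
])

```text
time_s: 9.6
ee_pos: [0.7221, -0.1879, 0.315]
orientation: [[0.706, 0.513, 0.489], [-0.007, -0.685, 0.728], [0.708, -0.518, -0.48]]
force: [1.1, 0.9, -1.8]
gripper_width: 0.2
grip_force: 59.0
```

```bash
python3 - <<'E'
from plan import *
rows(M+n*.246,toolR(np.radians(48)),2)
f=snap('wrist');pickle.dump(f,open('w3.pkl','wb'));save(f,'w3.png')
o=manip.get_obs();p=np.array(o['ee_pos']);R=np.array(o['orientation'])
print('tip',fproj(f,p-R[:,0]*.161)*1.5,'mouth',fproj(f,M)*1.5)
f=snap('side');pickle.dump(f,open('s3.pkl','wb'));save(f,'s3.png')
print('tip',proj(f,p-R[:,0]*.161)*1.5,'mouth',proj(f,M)*1.5)
f=snap('top');pickle.dump(f,open('t3.pkl','wb'))
a=proj(f,M).astype(int);c=f['img'][a[1]-60:a[1]+60,a[0]-60:a[0]+60,::-1]
cv2.imwrite('pics/t3.png',cv2.resize(c,None,fx=4,fy=4,interpolation=cv2.INTER_CUBIC));print('top off',a-60,'tip',(proj(f,p-R[:,0]*.161)-a+60)*4,'mouth',(proj(f,M)-a+60)*4)
E
```

```text
d [-2.2 -9.5 -1. ] w [-0.001  0.01   0.011] q [ 0.99  0.79 -0.76  1.69 -0.8   0.8  -0.2 ] F [ 1.1  0.9 -1.8]
[-1.1, 3.0, -3.8] [-0.0, 0.005, 0.006]
[-1.1, 3.0, -3.8] [-0.0, 0.005, 0.006]
tip [378.68666881 629.74942929] mouth [385.3703326  686.31376216]
tip [428.24681519 191.65761178] mouth [456.55891205 231.22135748]
top off [279 131] tip [253.76103579 132.59464658] mouth [242.5738205 242.199273 ]
```

View pics/w3.png

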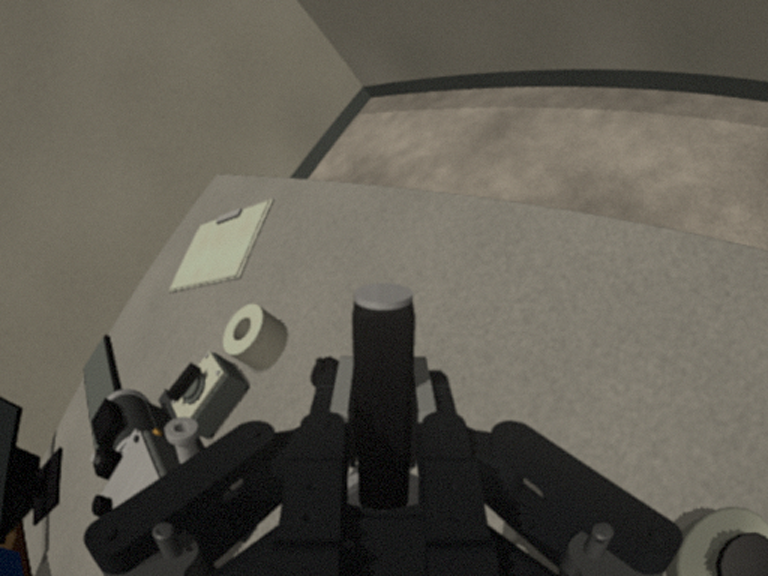

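View pics/t3.png

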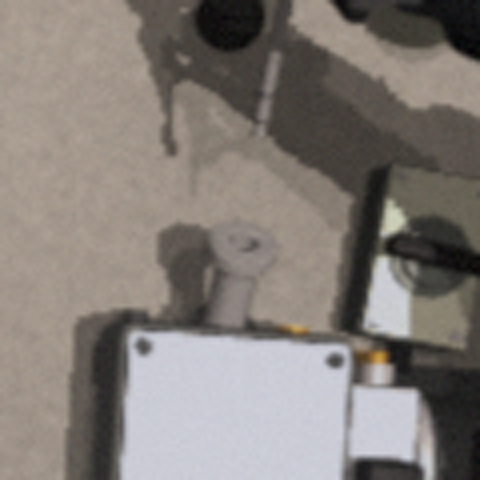

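```bash
python3 - <<'E'
from plan import *
f=pickle.load(open('t3.pkl','rb'));o=manip.get_obs();p=np.array(o['ee_pos']);R=np.array(o['orientation'])
c=lambda X:np.round((proj(f,X)-[279,131])*4,1)
for d in (.161,.12,.08): print('rod',d,c(p-R[:,0]*d))
for yw in (-5,-3,-1.8,0,):
    a=np.radians(yw);m=np.array([np.cos(a),np.sin(a),1])/2**.5
    print('neck',yw,c(M),c(M-m*.06))
# rod dark-bg profile rows: bright centroid
im=f['img'].mean(2)
for r in range(142,170,2):
    row=im[r,279+58:279+75]; print(r,(r-131)*4,np.round(row).astype(int).tolist())
S=pickle.load(open('s3.pkl','rb'));a=proj(S,M).astype(int);x0,y0=a[0]-70,a[1]-80
im=S['img'][y0:y0+120,x0:x0+120,::-1];cv2.imwrite('pics/s3c.png',cv2.resize(im,None,fx=4,fy=4,interpolation=cv2.INTER_CUBIC))
c=lambda X:np.round((proj(S,X)-[x0,y0])*4,1)
for d in (.161,.08): print('rod',d,c(p-R[:,0]*d))
print('neck',c(M),c(M-n*.06))
E
```

```text
rod 0.161 [253.3 132.6]
rod 0.12 [264.5  77.4]
rod 0.08 [275.9  20.4]
neck -5 [242.6 242.2] [223.5 309.5]
neck -3 [242.6 242.2] [225.7 309.7]
neck -1.8 [242.6 242.2] [227.1 309.8]
neck 0 [242.6 242.2] [229.1 309.9]
142 44 [15, 18, 13, 30, 49, 63, 62, 65, 64, 65, 66, 65, 64, 63, 67, 67, 63]
144 52 [58, 59, 57, 65, 63, 64, 66, 65, 63, 88, 110, 108, 80, 65, 61, 67, 64]
146 60 [62, 62, 65, 65, 62, 65, 65, 65, 70, 101, 118, 103, 82, 67, 66, 63, 67]
148 68 [64, 65, 65, 64, 64, 64, 61, 63, 86, 115, 127, 98, 65, 62, 65, 62, 64]
150 76 [71, 70, 66, 64, 64, 63, 66, 64, 100, 125, 116, 86, 62, 65, 61, 63, 61]
152 84 [65, 68, 67, 65, 65, 66, 65, 79, 113, 126, 106, 77, 64, 63, 61, 63, 62]
154 92 [62, 64, 65, 64, 61, 56, 53, 67, 102, 104, 78, 64, 66, 65, 65, 63, 61]
156 100 [67, 66, 64, 66, 70, 63, 69, 102, 121, 110, 78, 65, 66, 64, 64, 63, 61]
158 108 [91, 72, 68, 63, 60, 59, 84, 118, 128, 99, 70, 64, 67, 65, 66, 62, 63]
160 116 [125, 124, 116, 90, 70, 62, 94, 121, 116, 87, 69, 67, 64, 68, 65, 63, 65]
162 124 [129, 125, 123, 123, 123, 101, 105, 119, 96, 71, 63, 66, 61, 65, 64, 65, 63]
164 132 [132, 124, 125, 121, 103, 103, 121, 136, 100, 69, 65, 66, 64, 63, 64, 65, 67]
166 140 [117, 118, 116, 117, 123, 121, 124, 120, 123, 120, 97, 66, 62, 65, 63, 64, 61]
168 148 [122, 122, 118, 121, 124, 124, 124, 122, 120, 122, 125, 117, 91, 69, 64, 58, 61]
rod 0.161 [205.8 214.9]
rod 0.08 [140.1 108.9]
neck [281.5 320.6] [326.6 395.3]
```

View pics/s3c.png

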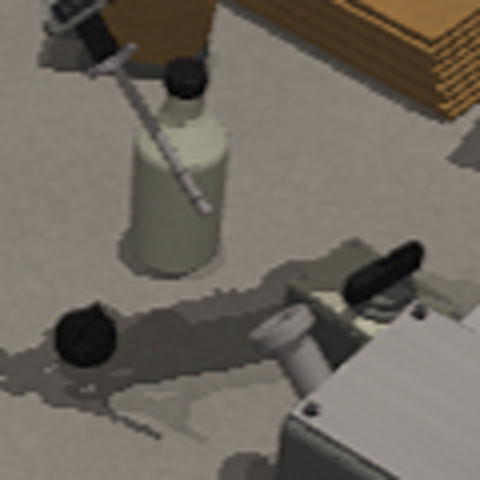

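Emit:
jog_arm([
  [1,[-1,3,-4],[0,0.005,0.006]],
  [1,[-1,3,-4],[0,0.005,0.005]],
  [1,[-23,0,0],[0,0,0]],
  [1,[-23,0,0],[0,0,0]],
  [1,[-20,0,0],[0,0,0]],
  [1,[0,0,0],[0,0,0]],
  [1,[0,0,0],[0,0,0]],
])

```text
time_s: 10.45
ee_pos: [0.6733, -0.1974, 0.2683]
orientation: [[0.706, 0.505, 0.497], [-0.023, -0.685, 0.728], [0.708, -0.525, -0.472]]
force: [-0.4, -0.3, -0.1]
gripper_width: 0.2
grip_force: 59.0
```

```bash
python3 - <<'E'
from plan import *
rows(M+n*.181,toolR(np.radians(48)),1)
o=manip.get_obs();p=np.array(o['ee_pos']);R=np.array(o['orientation'])
ims=[]
for nm in ('top','side'):
    f=snap(nm);a=proj(f,M).astype(int)-[40,50];im=f['img'][a[1]:a[1]+75,a[0]:a[0]+75,::-1]
    im=cv2.resize(im,None,fx=5,fy=5,interpolation=cv2.INTER_CUBIC);ims.append(im)
    c=lambda X:np.round((proj(f,X)-a)*5,1);print(nm,'rod',c(p-R[:,0]*.161),c(p-R[:,0]*.1),'neck',c(M),c(M-n*.06))
cv2.imwrite('pics/c4.png',np.hstack(ims))
E
```

```text
d [ 0.6  1.4 -0.3] w [-0.    -0.002  0.   ] q [ 1.08  0.83 -0.79  1.81 -0.82  0.74 -0.09] F [-0.4 -0.3 -0.1]
[0.2, -0.5, 1.4] [-0.0, -0.002, 0.0]
top rod [212.5 224.1] [234.6 129. ] neck [203.2 252.7] [183.8 337.2]
side rod [184.9 218.1] [126.2 120.4] neck [201.9 250.7] [258.2 344.2]
```

View pics/c4.png

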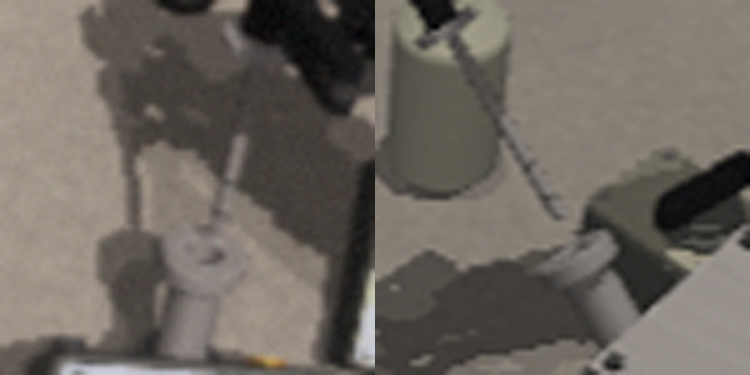

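Emit:
jog_arm([
  [1,[0,-0.5,1.5],[0,0,0]],
  [1,[-15,0,0],[0,0,0]],
  [1,[-15,0,0],[0,0,0]],
  [1,[-15,0,0],[0,0,0]],
  [1,[0,0,0],[0,0,0]],
])

```text
time_s: 11.05
ee_pos: [0.639, -0.1949, 0.2327]
orientation: [[0.709, 0.503, 0.495], [-0.024, -0.684, 0.729], [0.705, -0.528, -0.473]]
force: [1.2, -0.3, -0.7]
gripper_width: 0.202
grip_force: 59.0
```

```bash
python3 - <<'E'
from plan import *
rows(M+n*.136,toolR(np.radians(48)),1)
E
```

```text
d [ 3.1 -0.1  3.5] w [-0.001  0.001 -0.003] q [ 1.12  0.87 -0.81  1.88 -0.84  0.69 -0.  ] F [ 1.2 -0.3 -0.7]
[4.6, -0.2, -0.2] [-0.001, 0.001, -0.003]
```

Emit:
jog_arm([
  [1,[-12,0,0],[0,0,0]],
  [1,[-12,0,0],[0,0,0]],
  [1,[-12,0,0],[0,0,0]],
  [1,[-12,0,0],[0,0,0]],
  [1,[-12,0,0],[0,0,0]],
  [1,[0,0,0],[0,0,0]],
])

```text
time_s: 11.65
ee_pos: [0.5976, -0.1933, 0.1912]
orientation: [[0.708, 0.504, 0.496], [-0.023, -0.684, 0.729], [0.706, -0.527, -0.473]]
force: [-0.4, 0.1, -0.5]
gripper_width: 0.198
grip_force: 59.0
```

```bash
python3 - <<'E'
from plan import *
rows(M+n*.046,toolR(np.radians(48)),1)
E
```

```text
d [-19.1   0.3 -18.7] w [-0.001 -0.    -0.002] q [ 1.18  0.92 -0.83  1.97 -0.84  0.62  0.1 ] F [-0.4  0.1 -0.5]
[-26.7, 0.1, -0.4] [-0.001, -0.0, -0.002]
```

Emit:
jog_arm([
  [1,[-10,0,0],[0,0,0]],
  [1,[-9,0,0],[0,0,0]],
  [1,[-3,0,0],[0,0,0]],
  [1,[0,0,0],[0,0,0]],
  [1,[0,0,0],[0,0,0]],
])

```text
time_s: 12.15
ee_pos: [0.5839, -0.1925, 0.1776]
orientation: [[0.706, 0.505, 0.496], [-0.022, -0.685, 0.728], [0.708, -0.525, -0.472]]
force: [-0.1, 0.4, -0.1]
gripper_width: 0.201
grip_force: 59.0
```

Emit:
jog_arm([
  [1,[-2,0,0],[0,0,0]],
  [1,[-2,0,0],[0,0,0]],
  [1,[0,0,0],[0,0,0]],
])

```text
time_s: 12.45
ee_pos: [0.5808, -0.1924, 0.1745]
orientation: [[0.706, 0.505, 0.496], [-0.022, -0.685, 0.729], [0.708, -0.525, -0.472]]
force: [0.1, -0.7, -0.0]
gripper_width: 0.202
grip_force: 59.0
```

Emit:
jog_arm([
  [1,[-2,0,0],[0,0,0]],
  [1,[0,0,0],[0,0,0]],
])

```text
time_s: 12.65
ee_pos: [0.5806, -0.1925, 0.1743]
orientation: [[0.705, 0.506, 0.498], [-0.023, -0.685, 0.728], [0.709, -0.525, -0.471]]
force: [4.0, -0.5, 5.2]
gripper_width: 0.198
grip_force: 59.1
```

Emit:
jog_arm([
  [1,[-2,0,0],[0,0,0]],
  [1,[0,0,0],[0,0,0]],
])

```text
time_s: 12.85
ee_pos: [0.5806, -0.1926, 0.1743]
orientation: [[0.703, 0.507, 0.499], [-0.024, -0.685, 0.728], [0.711, -0.524, -0.469]]
force: [8.0, -1.4, 10.0]
gripper_width: 0.199
grip_force: 59.3
```

Emit:
jog_arm([
  [1,[-2,0,0],[0,0,0]],
  [1,[0,0,0],[0,0,0]],
])

```text
time_s: 13.05
ee_pos: [0.5805, -0.1927, 0.1742]
orientation: [[0.701, 0.507, 0.501], [-0.025, -0.685, 0.728], [0.712, -0.523, -0.468]]
force: [11.6, -1.3, 14.9]
gripper_width: 0.2
grip_force: 59.4
```

```bash
python3 - <<'E'
from plan import *
f=snap('side');a=proj(f,M).astype(int)-[60,60];im=f['img'][a[1]:a[1]+110,a[0]:a[0]+110,::-1]
cv2.imwrite('pics/c5.png',cv2.resize(im,None,fx=5,fy=5,interpolation=cv2.INTER_CUBIC))
E
```

```text
(no output)
```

View pics/c5.png

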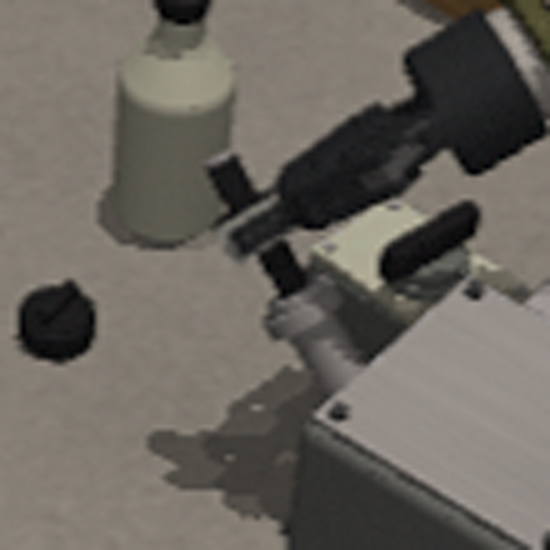

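The collar at about (305,305) sits on the neck's mouth, and the gripper is clear of the box and tank. Drawing the rod out now.

Emit:
jog_arm([
  [1,[8,0,0],[0,0,0]],
  [1,[12,0,0],[0,0,0]],
  [1,[15,0,0],[0,0,0]],
  [1,[15,0,0],[0,0,0]],
  [1,[15,0,0],[0,0,0]],
  [1,[15,0,0],[0,0,0]],
  [1,[15,0,0],[0,0,0]],
  [1,[20,0,0],[0,0,0]],
  [1,[20,0,0],[0,0,0]],
  [1,[25,0,0],[0,0,0]],
  [1,[25,0,0],[0,0,0]],
  [1,[15,0,0],[0,0,0]],
])

```text
time_s: 14.3
ee_pos: [0.7195, -0.196, 0.3142]
orientation: [[0.705, 0.507, 0.496], [-0.021, -0.685, 0.729], [0.709, -0.524, -0.472]]
force: [0.2, -0.1, -0.5]
gripper_width: 0.199
grip_force: 59.0
```

```bash
python3 - <<'E'
from plan import *
a=np.radians(-5);x=np.array([np.cos(a),np.sin(a),0]);y=np.array([np.sin(a),-np.cos(a),0]);R=np.column_stack([x,y,[0,0,-1]])@Ro.from_rotvec([.3,0,0]).as_matrix()
rows(np.array([.69,-.10,.36]),R,12)
E
```

```text
d [-29.5  96.   45.8] w [-0.532 -0.643  0.477] q [ 1.01  0.79 -0.76  1.69 -0.81  0.81 -0.2 ] F [ 0.2 -0.1 -0.5]
[0.8, -8.7, 2.8] [-0.044, -0.054, 0.04]
[0.6, -8.9, 2.4] [-0.044, -0.054, 0.04]
[0.4, -9.0, 2.0] [-0.044, -0.054, 0.04]
[0.1, -9.1, 1.5] [-0.044, -0.054, 0.04]
[-0.2, -9.1, 1.1] [-0.044, -0.054, 0.04]
[-0.5, -9.2, 0.8] [-0.044, -0.054, 0.04]
[-0.8, -9.2, 0.4] [-0.044, -0.054, 0.04]
[-1.2, -9.1, 0.0] [-0.044, -0.054, 0.04]
[-1.6, -9.1, -0.3] [-0.044, -0.054, 0.04]
[-1.9, -9.0, -0.6] [-0.044, -0.054, 0.04]
[-2.3, -8.9, -0.9] [-0.044, -0.054, 0.04]
[-2.7, -8.7, -1.1] [-0.044, -0.054, 0.04]
ik [ 0.85  0.64 -0.65  1.69 -0.59  0.79 -0.65] 0.0
ik [ 0.63  0.54 -0.49  1.63 -0.34  0.91 -1.11] 0.0
ik [ 0.4   0.52 -0.34  1.52 -0.15  1.14 -1.49] 0.0
```

Emit:
jog_arm([
  [1,[1,-9,3],[-0.044,-0.054,0.04]],
  [1,[1,-9,2],[-0.044,-0.054,0.04]],
  [1,[0,-9,2],[-0.044,-0.054,0.04]],
  [1,[0,-9,1],[-0.044,-0.054,0.04]],
  [1,[0,-9,1],[-0.044,-0.054,0.04]],
  [1,[-1,-9,1],[-0.044,-0.054,0.04]],
  [1,[-1,-9,0],[-0.044,-0.054,0.04]],
  [1,[-1,-9,0],[-0.044,-0.054,0.04]],
  [1,[-2,-9,0],[-0.044,-0.054,0.04]],
  [1,[-2,-9,-1],[-0.044,-0.054,0.04]],
  [1,[-2,-9,-1],[-0.044,-0.054,0.04]],
  [1,[-3,-9,-1],[-0.044,-0.054,0.04]],
])

```text
time_s: 15.5
ee_pos: [0.6872, -0.1007, 0.3594]
orientation: [[0.996, -0.087, 0.016], [-0.088, -0.951, 0.296], [-0.011, -0.296, -0.955]]
force: [0.2, 0.7, -0.2]
gripper_width: 0.203
grip_force: 58.9
```

Emit:
jog_arm([
  [1,[0,0,0],[0,0,0]],
  [1,[0,0,0],[0,0,0]],
])

```text
time_s: 15.7
ee_pos: [0.6875, -0.1008, 0.3585]
orientation: [[0.996, -0.083, 0.018], [-0.085, -0.95, 0.299], [-0.007, -0.299, -0.954]]
force: [0.2, -0.9, -1.3]
gripper_width: 0.202
grip_force: 58.9
```

```bash
python3 - <<'E'
from plan import *
a=np.radians(-5);x=np.array([np.cos(a),np.sin(a),0]);y=np.array([np.sin(a),-np.cos(a),0]);R=np.column_stack([x,y,[0,0,-1]])
rows(np.array([.69,-.10,.36]),R,4)
E
```

```text
d [2.5 0.8 1.5] w [-0.304  0.008  0.001] q [ 0.3   0.51 -0.17  1.53 -0.24  1.15 -1.4 ] F [ 0.2 -0.9 -1.3]
[0.6, -0.4, -0.3] [-0.076, 0.002, 0.0]
[0.6, -0.3, -0.3] [-0.076, 0.002, 0.0]
[0.6, -0.3, -0.3] [-0.076, 0.002, 0.0]
[0.6, -0.3, -0.4] [-0.076, 0.002, 0.0]
ik [ 0.11  0.48 -0.08  1.54  0.04  1.13 -1.63] 0.0
```

Emit:
jog_arm([
  [1,[0,0,0],[-0.076,0.002,0]],
  [1,[0,0,0],[-0.076,0.002,0]],
  [1,[0,0,0],[-0.076,0.002,0]],
  [1,[0,0,0],[-0.076,0.002,0]],
  [1,[0,0,0],[0,0,0]],
  [1,[0,0,0],[0,0,0]],
  [1,[0,0,0],[0,0,0]],
  [1,[0,0,0],[0,0,0]],
  [1,[0,0,0],[0,0,0]],
  [1,[0,0,0],[0,0,0]],
])

```text
time_s: 16.7
ee_pos: [0.6874, -0.1019, 0.3587]
orientation: [[0.996, -0.089, -0.001], [-0.089, -0.996, -0.0], [-0.001, 0.0, -1.0]]
force: [0.0, 0.3, -0.8]
gripper_width: 0.202
grip_force: 58.9
```

```bash
python3 - <<'E'
from h import *
f=snap('side');save(f,'end.png');o=manip.get_obs();p=np.array(o['ee_pos']);R=np.array(o['orientation'])
print(o['joint_vel'].round(4) if hasattr(o['joint_vel'],'round') else o['joint_vel'],np.round(R,3).tolist(),[np.round(proj(f,p-R[:,0]*d)*1.5,1).tolist() for d in (.161,.046,-.04)])
E
```

```text
[-0.0051  0.0009 -0.0011  0.0011  0.0042  0.0032 -0.0025] [[0.996, -0.089, -0.001], [-0.089, -0.996, -0.0], [-0.001, 0.001, -1.0]] [[441.1, 167.3], [384.0, 133.8], [344.6, 110.7]]
```

View pics/end.png

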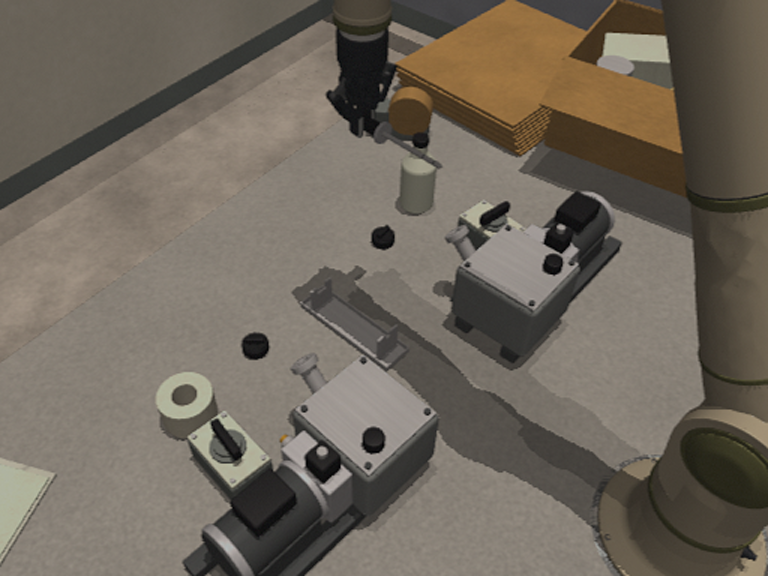

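The rod is held level: its tip shows at (440,166), where 36 cm height predicts (441,167). Bottle, caps, roll and switches look unmoved.

```bash
python3 -c "
from bench import manip
print(manip.hand_in())"
```

```text
the job is handed in; nothing more can be done
None
```

I dipped the isolated right pack (pack_b) until the collar seated on the mouth, drew the rod right out, and handed the job in at about 17 s with it held level and still about 36 cm above the bench, nothing else visibly disturbed.

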